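# Show a handled dish to the phone, then turn it a quarter with its ball centred

## Task

For the household inventory pictures, lift the wooden dish by its hoop handle, with the stone ball left lying loose in it, and hold it still for a full second with its underside about 10 cm above the middle of the round cork mat, with the dish's flat tab pointing straight towards the phone. Then, still holding it up there, give it a quarter turn (either way) so that the tab points squarely sideways, and finish while still holding the dish there, motionless in the air, for the second picture. Throughout, keep the dish level and the ball in its middle, do not touch the ball, do not let the dish touch the mat or the phone stand, and leave the books, the basket and the jar where they are.

Things in the scene. Friction and masses are not known exactly. Their poses are not given: they have to be found in the camera images.
- dish: Loose shallow round wooden dish, 176 mm across, rim 30 mm high, about 0.3 kg, on a 90 mm foot. Origin: centre of its underside; z up. A dark wood hoop handle arches over it along its y axis, from the rim at y = -85 and +85 mm up to a level top bar (y from -40 to +40 mm). One flat tab, 36 mm wide, sticks out of the rim along +x to 122 mm from the centre.
- dish_grip (a point): Middle of the handle's top bar, on the dish's axis 125 mm above its underside: grip here from above, fingers closing along the dish's x axis. The bar is 14 mm wide (along x) and 10 mm high, centred on this point. Below it the space is open down to the ball's top, 79 mm lower. Axes as the dish's.
- dish_tab (a point): Outer end of the dish's tab: 120 mm from the dish's axis along its +x, 26 mm above its underside.
- dish_in (a point): Centre of the dish's inner floor, 6 mm above its underside. The floor is flat within 10 mm of here and rises gently to the rim, so that the ball finds the middle when the dish is level and rolls off it when the dish is tilted or jerked.
- ball_center (a point): Centre of the polished pale stone ball, 40 mm in diameter, 90 g, lying loose in the dish. It rolls easily.
- photo_spot: Fixed photo place: round cork mat, 180 mm across, 3 mm thick, and a black phone, 75 mm wide, upright in a metal stand beyond it, its camera side looking over the mat. Origin: centre of the mat, on the counter; x level towards the phone, z up. Stand and phone fill x from 195 to 295 mm, 40 mm either side of that line; top 188 mm above the counter.
- mat_center (a point): Centre of the cork mat's upper face, 3 mm above the counter. Axes as the photo place's: x towards the phone.
- books: Bystander: three books in a flat stack, about 150 by 210 mm and 76 mm high. Origin: centre of its underside.
- basket: Bystander: round woven basket, 195 mm across and 100 mm high. Origin: centre of its underside.
- jar: Bystander: white lidded jar, 68 mm across and 62 mm high. Origin: centre of its underside.

How it is judged:
By the outcome, as a careful person would: the job done as asked, in the order asked, and still so for the second after the job is handed in, while the arm keeps its last pose, push and grip.
It also fails if it takes over 54 s, if anything falls off the work surface, if the arm or the gripper's body presses on something with over 40 N, if the wrist force passes 120 N, or if a joint passes its speed limit or range.

## Robot

A 6-joint arm with a two-finger parallel gripper is mounted at the origin on the work surface. World frame = base frame: x ahead of the robot, y to its left, z up, the work surface at z = 0. Lengths are in mm, angles in rad, forces in N, time in s.
With the tool pointing down it reaches from about 300 to 775 mm from the base axis. Payload 14.6 kg.
Tool frame: the origin (TCP) lies on the centre line of the jaws, within the pads' length; the fingertips stand 19 mm ahead of it and the grasp point (between the pads) is the TCP (bot.tip_reach is the distance from the TCP to the fingertips, in mm); z points along the fingers, y is the line along which they close (so a half turn about z gives the same grasp; the last joint's range is limited). The gripper opens to 85 mm and grips with 20 to 120 N. Pads are 22 mm wide; open, the fingers measure 114 mm over their backs; the gripper's body (76 mm by 85 mm) begins 54 mm behind the grasp point. The pads swing forward as they close: fully open they stand 13 mm farther back than shut.
Start: joints at [-1.317, 0.3, 1.521, -0, 1.321, -0.067], TCP at [173.422, -521.933, 228.781] pointing down, gripper open.
Joint ranges: [-3.03, 3.03], [-0.79, 2.21], [0.23, 2.52], [-1.04, 4.18], [0, 3.07], [-2.55, 2.55]. Speed limits (rad/s): [2.22, 2.22, 2.57, 3.14, 3.14, 3.14].

## Interface

Orientations are given as a unit quaternion [w, x, y, z].
In Python, from rig import bot gives the robot as it stands. Calls block until the motion is done:
- bot.move_to(position, orientation): joint-space move of the TCP to a pose.
- bot.servo_line(position, attitude=None, speed=150, until_force=None): straight line of the TCP; attitude=None keeps the orientation; speed is the mean speed in mm/s. With until_force (N) it stops when the force on the tool has changed by that much, and returns True; else False.
- bot.move_joints(angles): joint-space move.
- bot.move_gripper(opening, grip_force=None): finger opening in mm; grip_force is the grip in N (None keeps the last); returns when the fingers have stopped.
- bot.dwell(seconds).
- bot.ik(position, orientation): joint angles nearest the present ones, or None.
- bot.read_state(): the state.
- bot.read_camera(name): name is "scene" or "top" or "wrist"; returns a dict with "image" (420x560x3 uint8, blue, green, red), "depth" (420x560 float32, mm along the optical axis (not along the pixel's ray), 0 where there is no reading), "fovy" (degrees; the focal length in pixels is half the picture's height over the tangent of half this angle, whatever the lens; pixels are square), "cx", "cy" (the principal point, pixels), "eye" and "attitude" of the camera in the world; the wrist camera has in their place "mount" (4x4, takes a point from camera to tool coordinates, whose origin is the TCP and whose axes are the flange's). Camera axes: x right, y down, z forward; pixel columns grow to the right and rows downward; lengths in mm; the calibration is good to about 2 mm. A picture is of the moment at which its call begins: read the wrist's pose just before it.
A pose or a line that the arm cannot do raises bot.MotionError and nothing moves.
- bot.finish_job(): hands the job in; it is judged then, once.
The state is a dict: "clock": time; "joint_positions": joint angles; "qvel": joint speeds; "effort": joint torques, N m; "ee_pos": TCP position; "tool_rot": TCP orientation; "ft_force": force on the tool from outside, world axes, zero at the start; "moment": the same for the moment, N m; "grip_width": finger opening in mm; "grip_force": force on a finger pad.
Only numpy, scipy, OpenCV 4.12 (cv2) and the standard library are available. Lean on these libraries where they do the work, as an engineer would, in place of code of your own. Each camera call takes 0.05 s, during which the arm holds its last target. There are 200 camera calls.

## Working session

There is one attempt and no reset: what is moved stays moved. The work goes in short steps, each a Python script; the robot and the scene stay as the last script left them, time stands still between calls to the robot, and variables do not carry over. Pictures are saved under pics/ and viewed, at most 10 in all, crops included, and the job is handed in when it is done.

```bash
mkdir -p pics; cat > h.py <<'E'
import numpy as np, cv2, pickle
from scipy.spatial.transform import Rotation as R
def quat(q): return R.from_quat([q[1],q[2],q[3],q[0]])
def cloud(c):
    d=c["depth"]; h,w=d.shape; f=h/2/np.tan(np.radians(c["fovy"])/2)
    v,u=np.mgrid[:h,:w]
    P=np.stack([(u-c["cx"])/f*d,(v-c["cy"])/f*d,d],-1)
    A=np.array(c["attitude"]); M=quat(A).as_matrix() if A.size==4 else A.reshape(3,3)
    W=P@M.T+np.array(c["eye"]); W[d<=0]=np.nan
    return W
E
python3 - <<'E'
from rig import bot; from h import *
for n in("top","scene"):
    c=bot.read_camera(n); pickle.dump(c,open(n+".pkl","wb")); cv2.imwrite(f"pics/{n}0.png",c["image"])
    print(n,c["eye"],c["attitude"],c["fovy"],c["cx"],c["cy"])
print(bot.read_state()["clock"],bot.read_state()["tool_rot"])
E
```

```text
top [ 292.76950266  -10.79874282 1666.05762978] [ 0.05730676 -0.70179198  0.70834561 -0.04950192] 45.22851436938119 275.22318864027966 209.3108219993485
scene [1565.77546658 -556.93479708  905.47761774] [-0.39699037  0.76462295  0.44525285 -0.24392681] 48.536454546411235 276.4786468320113 207.95315407215946
0.1 [-5.26913859e-04  9.87164461e-01  1.59706132e-01 -2.88567052e-05]
```

View pics/top0.png

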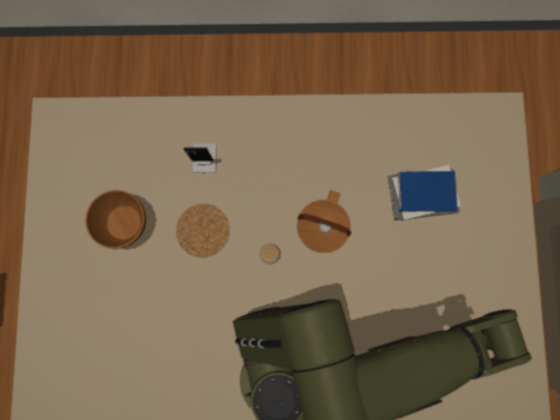

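View pics/scene0.png

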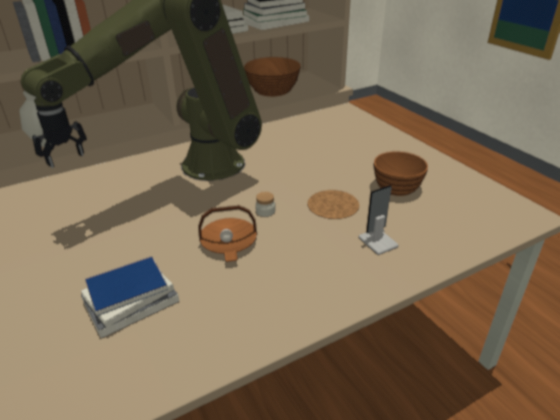

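The top view shows the dish at (324,226) with its tab at (334,197), the mat at (203,230), the phone and stand around (203,157), and the jar at (270,253). The ball is under the handle at (325,227). Next I'll measure these from the depth data.

```bash
python3 - <<'E'
from h import *
c=pickle.load(open("top.pkl","rb")); s=pickle.load(open("scene.pkl","rb"))
W=cloud(c); S=cloud(s); im=c["image"]
print("table z", np.nanmedian(W[300:330,100:200,2]), np.nanmedian(S[230:260,290:340,2]))
hsv=cv2.cvtColor(im,cv2.COLOR_BGR2HSV)
for p in[(203,230),(203,290),(310,240),(333,197),(210,150)]: print(p,hsv[p[1],p[0]],W[p[1],p[0]].round())
# mat
def mask(sub,lo): 
    m=np.zeros(im.shape[:2],bool); x0,x1,y0,y1=sub; m[y0:y1,x0:x1]=hsv[y0:y1,x0:x1,1]>lo; return m
m=mask((170,236,197,265),105)
print("mat sat",m.sum(), W[m].mean(0).round(1), cv2.minEnclosingCircle(np.argwhere(m)[:,::-1].astype(np.float32)))
# dish
def rep(n,Q):
    Q=Q[~np.isnan(Q).any(1)]
    if len(Q)<5: print(n,len(Q)); return
    mu=Q.mean(0); w,v=np.linalg.eigh(np.cov((Q-mu)[:,:2].T)); print(n,len(Q),mu.round(1),"min",Q.min(0).round(),"max",Q.max(0).round(),"axis",np.degrees(np.arctan2(v[1,1],v[0,1])).round(1))
D=W[180:265,285:365].reshape(-1,3); z=D[:,2]
rep("dish>15",D[(z>15)&(z<60)]); rep("handle",D[z>60]); rep("bar",D[z>112])
E=S[195:275,185:270].reshape(-1,3); z=E[:,2]
rep("S handle",E[z>60]); rep("S bar",E[z>115]); 
P=W[140:180,180:225].reshape(-1,3); z=P[:,2]; rep("phone top",P[z>100]); rep("stand",P[(z>4)&(z<100)])
P=S[180:255,355:400].reshape(-1,3); z=P[:,2]
k=P[:,0]<900
rep("S phone",P[(z>60)&(z<200)]);rep("S stand",P[(z>4)&(z<40)])
for n,(x0,x1,y0,y1),src in[("T",(285,365,175,270),im),("P",(160,250,130,270),im)]:
    cv2.imwrite(f"pics/{n}.png",cv2.resize(src[y0:y1,x0:x1],None,fx=6,fy=6,interpolation=cv2.INTER_CUBIC)[:600])
a=cv2.resize(s["image"][170:260,300:440],None,fx=5,fy=5,interpolation=cv2.INTER_CUBIC); cv2.imwrite("pics/sp.png",a)
a=cv2.imread("pics/T.png"); b=cv2.resize(im[135:235,160:235],None,fx=5.7,fy=5.7)[:570]; a=a[:570]
cv2.imwrite("pics/TP.png",cv2.resize(np.hstack([a,b]),None,fx=.8,fy=.8))
E
```

```text
table z 1.0189256610893835 0.5494391598463153
(203, 230) [ 15 136 131] [479. 247.   4.]
(203, 290) [ 18  73 151] [282. 245.  -1.]
(310, 240) [ 13 167 124] [ 441. -107.   16.]
(333, 197) [ 13 164 135] [ 580. -184.   34.]
(210, 150) [ 18  20 154] [748. 224.  21.]
mat sat 2215 [nan nan nan] ((202.32821655273438, 230.0337371826172), 26.785747528076172)
dish>15 1650 [ 491.8 -153.7   26.1] min [ 382. -253.   15.] max [605. -64.  59.] axis 160.6
handle 269 [ 486.1 -148.8  119. ] min [ 451. -234.   63.] max [521. -67. 139.] axis 70.5
bar 206 [ 485.9 -150.1  126.9] min [ 459. -216.  112.] max [514. -81. 139.] axis 70.3
S handle 412 [ 476.4 -124.9  103.9] min [ 379. -236.   60.] max [526.  38. 133.] axis 103.0
S bar 205 [ 489.8 -152.8  125.7] min [ 461. -214.  115.] max [518. -91. 133.] axis 70.0
phone top 253 [704.2 243.  158.8] min [699. 208. 100.] max [714. 281. 196.] axis 90.2
stand 721 [714.7 244.5  20.3] min [650. 178.   4.] max [788. 329. 100.] axis 109.5
S phone 850 [700.8 256.  122.9] min [523. 206.  60.] max [728. 453. 191.] axis 125.8
S stand 722 [692.4 273.5  14.6] min [401. 156.   4.] max [791. 474.  40.] axis 139.5
```

View pics/TP.png

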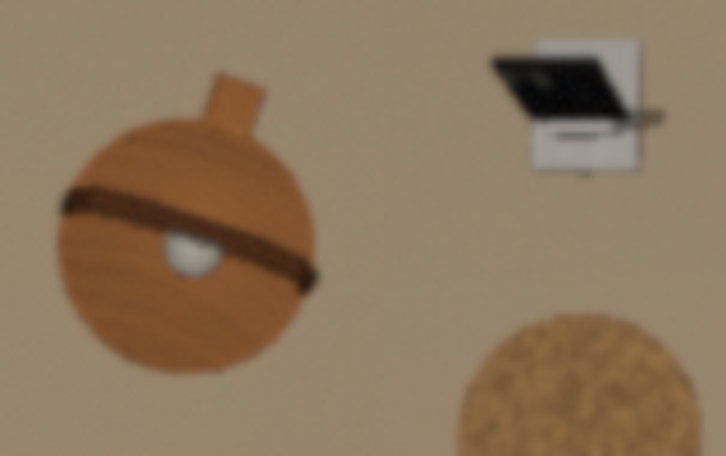

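View pics/sp.png

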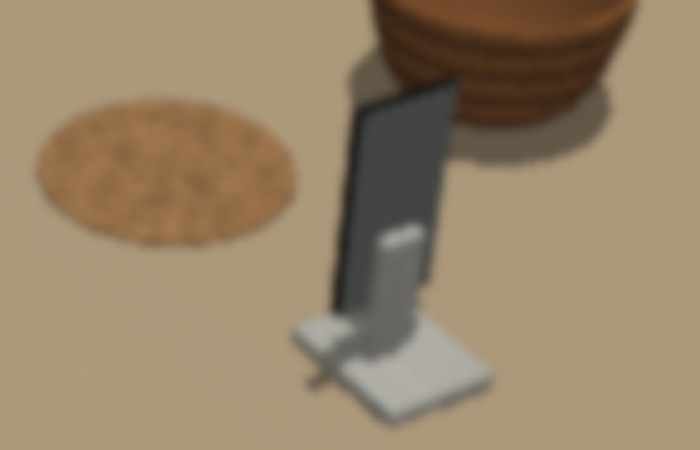

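```bash
cat >> h.py <<'E'
def tq(psi,k=1):  # tool down, tool y along +-dish x at yaw psi (deg)
    q=(R.from_euler('z',psi+90*k,degrees=True)*R.from_euler('x',180,degrees=True)).as_quat()
    return np.array([q[3],q[0],q[1],q[2]])
def ray(c,u,v,z):
    h=c["depth"].shape[0]; f=h/2/np.tan(np.radians(c["fovy"])/2)
    r=quat(c["attitude"]).apply([(u-c["cx"])/f,(v-c["cy"])/f,1]); e=np.array(c["eye"])
    return e+r*(z-e[2])/r[2]
E
python3 - <<'E'
from h import *; from rig import bot
c=pickle.load(open("top.pkl","rb")); s=pickle.load(open("scene.pkl","rb"))
for n,k,(x0,x1,y0,y1) in(("top",c,(170,236,197,265)),("scene",s,(302,364,185,222))):
    hsv=cv2.cvtColor(k["image"],cv2.COLOR_BGR2HSV)
    m=(hsv[y0:y1,x0:x1,1]>105).astype(np.uint8); cs,_=cv2.findContours(m,cv2.RETR_EXTERNAL,2)
    ct=max(cs,key=cv2.contourArea)[:,0]+[x0,y0]
    Q=np.array([ray(k,u,v,3) for u,v in ct])[:,:2].astype(np.float32)
    print(n,"mat",cv2.minEnclosingCircle(Q), cv2.fitEllipse(Q), hsv[y0,x0], hsv[(y0+y1)//2,(x0+x1)//2])
hsv=cv2.cvtColor(c["image"],cv2.COLOR_BGR2HSV); x0,x1,y0,y1=175,225,138,178
W=cloud(c)
for nm,m in(("base",(hsv[y0:y1,x0:x1,1]<45)&(hsv[y0:y1,x0:x1,2]>100)),("phone",hsv[y0:y1,x0:x1,2]<60)):
    cs,_=cv2.findContours(m.astype(np.uint8),cv2.RETR_EXTERNAL,2); ct=max(cs,key=cv2.contourArea)[:,0]+[x0,y0]
    Q=np.array([ray(c,u,v,8)[:2] for u,v in ct]).astype(np.float32); print(nm,cv2.minAreaRect(Q))
    print(np.nanmedian(W[y0:y1,x0:x1][m],0))
D=W[y0:y1,x0:x1].reshape(-1,3); D=D[(D[:,2]>165)]; D=D[D[:,0]<730]; print("phone top edge",np.polyfit(D[:,1],D[:,0],1),D.min(0),D.max(0),len(D))
for k in(1,-1):
    for p,psi in(((487,-151,300),-19.7),((479,247,228),0),((479,247,228),90),((479,247,228),-90)):
        q=bot.ik(list(p),tq(psi,k)); print(k,psi,None if q is None else np.round(q,2))
E
```

```text
top mat ((479.3454284667969, 249.08628845214844), 88.7339096069336) ((479.4415283203125, 249.20516967773438), (174.03408813476562, 174.41880798339844), 20.82811737060547) [ 18  70 149] [ 15 135 132]
scene mat ((482.22772216796875, 246.1626434326172), 88.18350982666016) ((482.16552734375, 245.90724182128906), (170.75083923339844, 173.76220703125), 144.09750366210938) [ 18  73 172] [ 15 133 144]
base ((694.1935424804688, 247.49349975585938), (78.54772186279297, 38.06713104248047), 89.36471557617188)
[700.42559841 237.54399704  13.09472173]
phone ((737.817138671875, 265.07403564453125), (92.79735565185547, 41.851261138916016), 89.33101654052734)
[702.96649167 243.45539667 140.11773077]
phone top edge [-6.75693529e-03  7.07152427e+02] [698.50996725 208.72462699 165.31741283] [714.14245889 280.41628787 195.88727987] 131
1 -19.7 [-0.37  0.16  1.52  0.    1.45 -0.03]
1 0 [ 0.41  0.28  1.55 -0.    1.31  0.41]
1 90 [ 0.41  0.28  1.55  0.    1.31 -1.16]
1 -90 [ 0.41  0.28  1.55 -0.    1.31  1.98]
-1 -19.7 None
-1 0 None
-1 90 [ 0.41  0.28  1.55 -0.    1.31  1.98]
-1 -90 [ 0.41  0.28  1.55  0.    1.31 -1.16]
```

```bash
python3 - <<'E'
from h import *; from rig import bot
bot.move_to([487.5,-151,300],tq(-19.7))
bot.move_gripper(55,60)
bot.dwell(0.3)
st=bot.read_state(); c=bot.read_camera("wrist")
T=np.array(c["mount"]); Rt=quat(st["tool_rot"])
c["eye"]=Rt.apply(T[:3,3])+st["ee_pos"]
q=(Rt*R.from_matrix(T[:3,:3])).as_quat(); c["attitude"]=[q[3],*q[:3]]
pickle.dump(c,open("wrist.pkl","wb")); cv2.imwrite("pics/w0.png",c["image"])
W=cloud(c).reshape(-1,3); W=W[~np.isnan(W).any(1)]
Q=W[(W[:,2]>124)&(W[:,2]<140)&(np.hypot(W[:,0]-487,W[:,1]+151)<55)]
mu=Q.mean(0); w,v=np.linalg.eigh(np.cov((Q-mu)[:,:2].T)); a=np.degrees(np.arctan2(v[1,1],v[0,1]))
L=(Q-mu)[:,:2]@v
print(st["clock"],st["ee_pos"],st["grip_width"],len(Q),mu,a,np.percentile(L,[1,99],axis=0),c["eye"],np.percentile(Q[:,2],[5,50,95]))
B=W[(W[:,2]>30)&(W[:,2]<50)&(np.hypot(W[:,0]-487,W[:,1]+151)<30)]; print("ball?",len(B),B.mean(0))
E
```

```text
2.5917 [ 487.49731935 -150.990277    299.99590276] 54.95353281608619 1411 [ 487.6889904  -148.03047754  128.15886578] 70.71692463284631 [[ -6.48664475 -48.99285042]
 [  6.77530747  43.94167207]] [510.76843744 -85.35399656 443.57964434] [125.81255974 128.33208003 129.56718446]
ball? 296 [ 486.45640562 -155.34471635   36.69931183]
```

View pics/w0.png

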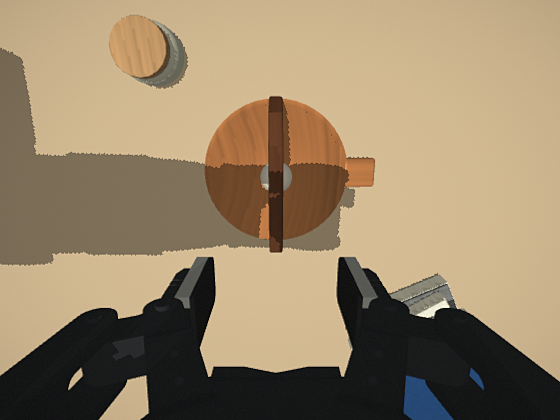

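The wrist view shows the bar vertical at column 275, with the rim spanning about 205 to 347 by 97 to 240. The ball is at (276,177), and the path down is clear. I'll get the centre along the bar from the rim, then grasp.

```bash
python3 - <<'E'
from h import *; from rig import bot
c=pickle.load(open("wrist.pkl","rb"))
ctr=ray(c,276,168.5,29); print("rim ctr",ctr, "ball", ray(c,276,177,26), "tab", ray(c,375,172,28))
print("r", np.linalg.norm(ray(c,205,168.5,29)-ctr),np.linalg.norm(ray(c,276,97,29)-ctr))
d=ray(c,375,172,28)-ctr; print("tab yaw",np.degrees(np.arctan2(d[1],d[0])))
psi=-19.4; n=np.array([np.cos(np.radians(psi)),np.sin(np.radians(psi))]); t=np.array([-n[1],n[0]])
p=np.array([487.7,-148.0]); e=np.array([487.7,-151.3])*.5+.5*ctr[:2]
g=p+t*((e-p)@t); print("grip",g)
bot.move_to([*g,220],tq(psi))
print(bot.servo_line([*g,125],speed=80,until_force=8))
st=bot.read_state(); print(st["ee_pos"],st["ft_force"])
bot.move_gripper(25); bot.move_gripper(8,60); bot.dwell(.3)
st=bot.read_state(); print(st["clock"],st["ft_force"],st["moment"],st["grip_width"],st["grip_force"])
E
```

```text
rim ctr [ 489.30196044 -145.77602348   29.        ] ball [ 485.5667774 -156.216361    26.       ] tab [ 602.78419127 -191.17934802   28.        ]
r 87.16158880959836 83.26376306832519
tab yaw -21.80594994080327
grip [ 487.61981286 -148.22770373]
False
[ 487.86352852 -148.31254189  125.49372037] [ 0.70054189  0.4450604  -0.10583151]
5.375 [ 2.18425564 -1.03832874  3.95586724] [-0.05700706 -0.41056543  0.00899751] 10.594837607278455 58.94991159439087
```

Reported width is 10.6 mm for a 14 mm bar, so I'll check the grip by eye before lifting.

```bash
python3 - <<'E'
from h import *; from rig import bot
w=bot.read_camera("wrist"); s=bot.read_camera("scene"); t=bot.read_camera("top")
pickle.dump((w,s,t,bot.read_state()),open("grip.pkl","wb"))
a=cv2.resize(s["image"][150:280,170:290],None,fx=3.2,fy=3.2,interpolation=cv2.INTER_CUBIC)
b=cv2.resize(w["image"],(400,300)); b=cv2.copyMakeBorder(b,0,a.shape[0]-300,0,0,0)
cv2.imwrite("pics/g.png",np.hstack([a,b]))
E
```

```text
(no output)
```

View pics/g.png

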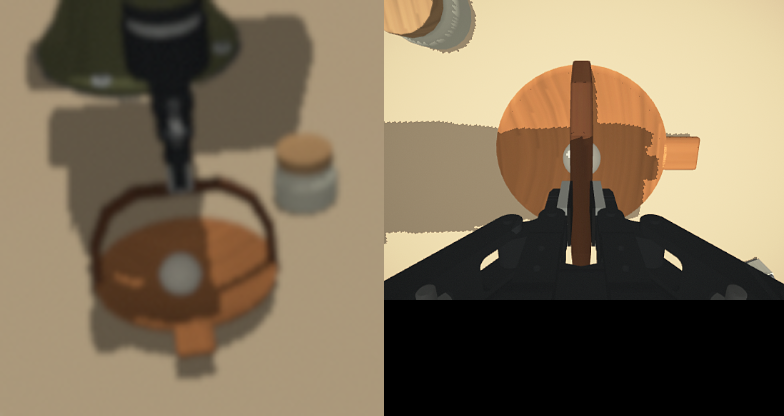

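The fingers close squarely on the bar near its middle and the ball sits in the middle of the dish. Next is a gentle lift.

```bash
python3 - <<'E'
from h import *; from rig import bot
bot.move_gripper(8,95); bot.dwell(.2)
p=np.array(bot.read_state()["ee_pos"]); s0=bot.read_state()
bot.servo_line([p[0],p[1],145],speed=25); bot.servo_line([p[0],p[1],240],speed=60); bot.dwell(.6)
s=bot.read_state(); print(s["clock"],s["ee_pos"],s["ft_force"],s["moment"],s0["moment"],s["grip_width"],s["grip_force"])
w=bot.read_camera("wrist"); c=bot.read_camera("scene"); pickle.dump((w,c,s),open("lift.pkl","wb"))
a=cv2.resize(c["image"][120:260,160:290],None,fx=3,fy=3,interpolation=cv2.INTER_CUBIC)
b=cv2.resize(w["image"],(400,300)); b=cv2.copyMakeBorder(b,0,a.shape[0]-300,0,0,0)
cv2.imwrite("pics/l.png",np.hstack([a,b]))
# tilt: plane fit of rim/dish outer points in tool frame
def tc(w):
    w=dict(w); w["eye"]=[0,0,0]; w["attitude"]=[1,0,0,0]; P=cloud(w); T=np.array(w["mount"]); return P@T[:3,:3].T+T[:3,3]
W2=tc(w).reshape(-1,3); g=pickle.load(open("grip.pkl","rb"))[0]; W1=tc(g).reshape(-1,3)
for P in(W1,W2):
    P=P[~np.isnan(P).any(1)]; r=np.hypot(P[:,0],P[:,1]); Q=P[(r<88)&(P[:,2]>88)&(P[:,2]<122)&(r>35)]
    A=np.c_[Q[:,:2],np.ones(len(Q)),r[(r<88)&(P[:,2]>88)&(P[:,2]<122)&(r>35)]**2]; print(len(Q),np.degrees(np.linalg.lstsq(A,Q[:,2],rcond=None)[0][:2]))
E
```

```text
9.225 [ 487.839844   -148.30781946  239.99689065] [-0.18788148 -0.38645071 -4.82752028] [-0.00381233 -0.04777567 -0.00633386] [-0.12681165 -0.47318612 -0.08706883] 9.832425345103445 76.04612139053643
28485 [-0.94170915 -0.18860782]
28728 [-1.01642577 -0.15000041]
```

View pics/l.png

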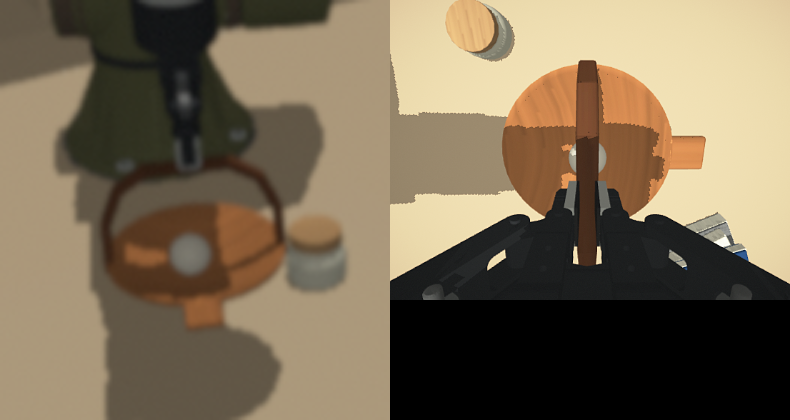

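```bash
python3 - <<'E'
from h import *; from scipy.optimize import least_squares
w,c,s=pickle.load(open("lift.pkl","rb"))
w=dict(w); T=np.array(w["mount"]); q=R.from_matrix(T[:3,:3]).as_quat(); w["eye"]=T[:3,3]; w["attitude"]=[q[3],*q[:3]]
W=cloud(w); x,y,z=W[...,0],W[...,1],W[...,2]
near=((z<125)&(z>80)).astype(np.uint8); near=cv2.morphologyEx(near,cv2.MORPH_OPEN,np.ones((5,5)))
cs,_=cv2.findContours(near,cv2.RETR_EXTERNAL,2); ct=max(cs,key=cv2.contourArea)[:,0]
Q=np.array([ray(w,u,v,96)[:2] for u,v in ct if v<300])
r=np.hypot(*Q.T); 
f=least_squares(lambda p:np.hypot(Q[:,0]-p[0],Q[:,1]-p[1])-88,[0,0],loss="cauchy",f_scale=1); res=np.abs(f.fun)
print("rim ctr tool",f.x,"inliers",(res<3).sum(),len(Q))
m=np.hypot(x-f.x[0],y-f.x[1]); t=(m>94)&(m<124)&(z<110)&(z>85); print("tab",t.sum(),np.nanmean(W[t],0))
tb=np.nanmean(W[t],0)[:2]; print("tab ang from tool y (deg)",np.degrees(np.arctan2(*(tb))), np.degrees(np.arctan2(*(tb-f.x))))
b=(z>-8)&(z<8)&(np.abs(y)<25)&(x>-60)&(x<60)
P=W[b]; L=np.linalg.eigh(np.cov((P-P.mean(0))[:,:2].T))[1][:,1]; print("bar",len(P),P.mean(0),P.min(0),P.max(0),np.degrees(np.arctan2(L[1],L[0])))
# ball: brightish low-sat pixels
hs=cv2.cvtColor(w["image"],cv2.COLOR_BGR2HSV); k=(hs[...,1]<90)&(z>70)&(z<105)&(m<40); print("ball",k.sum(),W[k].mean(0))
E
```

```text
rim ctr tool [-2.11665648 -1.37314447] inliers 118 176
tab 1745 [ -0.90372595 106.15572607  96.89642931]
tab ang from tool y (deg) -0.48775919756517966 0.6462715782173523
bar 6152 [ 9.59415142 -0.37639753 -1.78000255] [-59.62830445 -17.15934164  -7.9925623 ] [57.89087688 15.58218382  7.99674887] -179.93806003747775
ball 597 [-4.47726662  0.88877284 90.71956941]
```

```bash
python3 - <<'E'
from h import *; from rig import bot
psi=-0.3
bot.servo_line([481.2,249.5,240],tq(psi),speed=45); print(bot.read_state()["clock"])
bot.servo_line([481.2,249.5,228.5],speed=15); bot.dwell(.5)
s=bot.read_state(); print(s["clock"],s["ee_pos"],s["ft_force"],s["moment"],s["grip_width"])
w=bot.read_camera("wrist"); c=bot.read_camera("scene"); t=bot.read_camera("top"); pickle.dump((w,c,s,t),open("mat.pkl","wb"))
a=cv2.resize(c["image"][110:270,280:420],None,fx=2.7,fy=2.7,interpolation=cv2.INTER_CUBIC)
b=cv2.resize(w["image"],(400,300)); b=cv2.copyMakeBorder(b,0,a.shape[0]-300,0,0,0)
cv2.imwrite("pics/m.png",np.hstack([a,b]))
E
```

```text
18.3167
19.7333 [481.19376408 249.48767878 228.4877894 ] [-0.02289037  0.51136589 -5.68833609] [ 0.00436106  0.06338217 -0.01548228] 9.540596604542072
```

View pics/m.png

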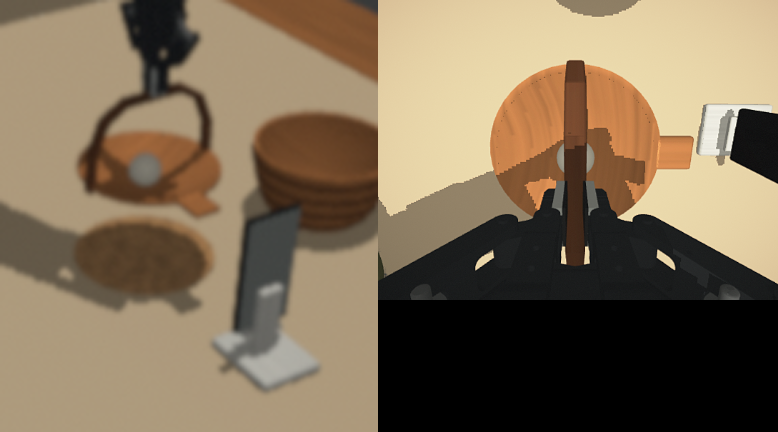

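The dish is level over the mat, its tab points at the phone stand and the ball is central. I'll do a quick numeric check of alignment and tilt, which also counts toward the hold.

```bash
python3 - <<'E'
from h import *
w,c,s,t=pickle.load(open("mat.pkl","rb"))
w=dict(w);T=np.array(w["mount"]); Rt=quat(s["tool_rot"]); q=(Rt*R.from_matrix(T[:3,:3])).as_quat(); w["eye"]=Rt.apply(T[:3,3])+s["ee_pos"]; w["attitude"]=[q[3],*q[:3]]
W=cloud(w); P=W.reshape(-1,3); P=P[~np.isnan(P).any(1)]
r=np.hypot(P[:,0]-481,P[:,1]-248); k=(r>35)&(r<88)&(P[:,2]>107)&(P[:,2]<141); Q=P[k]
A=np.c_[Q[:,:2]-[481,248],np.ones(len(Q)),r[k]**2]; print("tilt deg",np.degrees(np.linalg.lstsq(A,Q[:,2],rcond=None)[0][:2]))
tb=P[(r>94)&(r<124)&(P[:,2]>120)&(P[:,2]<140)]; print("tab",tb.mean(0),tb.min(0),tb.max(0))
for lo,hi in((4,25),(110,200)):
    b=P[(P[:,2]>lo)&(P[:,2]<hi)&(P[:,0]>660)&(P[:,0]<790)&(abs(P[:,1]-247)<80)]; print("stand" ,len(b),b.mean(0),np.percentile(b,[1,99],axis=0)[:,:2])
e=cloud(c); b=e[150:265,350:405].reshape(-1,3); b=b[(b[:,2]>5)&(b[:,2]<20)&(b[:,0]>660)&(b[:,0]<790)]; print("S base",cv2.minAreaRect(b[:,:2].astype(np.float32)))
# mat seen in top/scene unchanged
E
```

```text
tilt deg [0.10495423 0.45351644]
tab [587.88739512 248.13548343 131.57488706] [573.64664151 229.70941834 128.28350563] [602.51648994 265.04915951 133.70112657]
stand 3237 [700.16578002 253.22720304   9.95715188] [[673.80163186 207.76255816]
 [768.84360229 285.5465919 ]]
stand 609 [703.05990309 229.63976837 115.57168124] [[701.66992222 210.07773377]
 [704.58832313 263.14261111]]
S base ((721.7261352539062, 272.43499755859375), (234.35769653320312, 119.15760803222656), 88.73509979248047)
```

```bash
python3 - <<'E'
from h import *; from rig import bot
bot.dwell(1.5); s=bot.read_state(); print(s["clock"],s["ee_pos"])
bot.servo_line([478.8,248.1,228.5],tq(89.7),speed=0.45); s=bot.read_state(); print(s["clock"])
bot.dwell(1.5)
s=bot.read_state(); print(s["clock"],s["ee_pos"],s["joint_positions"],np.abs(s["qvel"]).max(),s["ft_force"],s["moment"],s["grip_width"])
w=bot.read_camera("wrist"); c=bot.read_camera("scene")
a=cv2.resize(c["image"][110:270,280:420],None,fx=2.7,fy=2.7,interpolation=cv2.INTER_CUBIC)
b=cv2.resize(w["image"],(400,300)); b=cv2.copyMakeBorder(b,0,a.shape[0]-300,0,0,0)
cv2.imwrite("pics/f.png",np.hstack([a,b]))
E
```

```text
21.3833 [481.20682607 249.49693555 228.50132184]
23.1
24.6 [478.81438948 248.08160021 228.51697285] [ 4.10115820e-01  2.76219213e-01  1.55205225e+00 -5.82948989e-06
  1.31331793e+00 -1.15540412e+00] 0.001592841112313935 [-0.31131676  0.2746589  -5.56226493] [ 0.00506021 -0.02586088  0.03634182] 9.850925937096513
```

View pics/f.png

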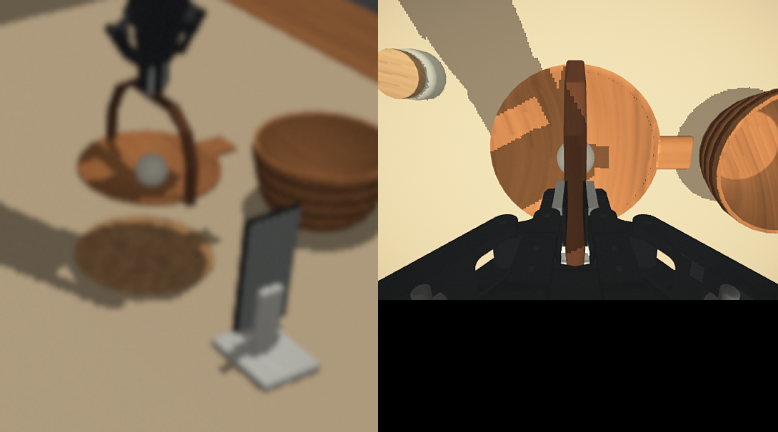

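The tab now points squarely sideways, and the ball is central and still.

```bash
python3 -c "
from rig import bot
bot.dwell(1.0); print(bot.finish_job())"
```

```text
the job is handed in; nothing more can be done
None
```

Job handed in at about 26 s on the robot clock: the dish was held about 10 cm above the mat with its tab towards the phone for over a second, then given a quarter turn and left held still with the tab sideways and the ball in the middle; the judge's verdict was not reported.

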